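Free a flat battery pack by its hidden catch and put it on charge

ROBOT

A 6-joint arm with a two-finger parallel gripper is mounted at the origin on a cart in front of the work surface, level with it; the furniture and walls round the work are solid. World frame = base frame: x ahead of the robot, y to its left, z up, the work surface at z = 0. Lengths are in m, angles in rad, forces in N, time in s.
With the tool pointing down it reaches from about 0.375 to 0.975 m from the base axis. Payload 3.8 kg.
Tool frame: the origin (TCP) lies midway between the tips of the shut fingers; the grasp point (between the pads) lies 19 mm behind it; z points along the fingers, y is the line along which they close (so a half turn about z gives the same grasp; the last joint's range is limited). The gripper opens to 85 mm and grips with 20 to 120 N. Pads are 22 mm wide; open, the fingers measure 114 mm over their backs; the gripper's body (76 mm by 85 mm) begins 54 mm behind the grasp point. The pads swing forward as they close: fully open they stand 13 mm farther back than shut.
Start: joints at [1.273, 0.264, 1.604, -0, 1.274, -0.037], TCP at [0.174, 0.652, 0.231] pointing down, gripper open.
Joint ranges: [-2.63, 2.63], [-0.94, 2.18], [0.31, 2.57], [-1.31, 4.45], [0, 2.66], [-2.55, 2.55]. Speed limits (rad/s): [2.57, 2.57, 3.14, 3.14, 3.14, 3.14].

INTERFACE

Orientations are given as a rotation vector (axis times angle).
In Python, from workcell import bot gives the robot as it stands.
- The arm moves only by the tool step_arm, never from a script. Its argument "motion" is a list of rows, each a list of 5 numbers: the finger opening in cm, from 0 to 8.54, then the shift along the tool's x, y, z in cm, then the turn about the tool's z in degrees. In form: [[claw, dx, dy, dz, twist], ...]. A call has 1 to 20 rows; each row is the pose to reach, as a shift and turn from the pose commanded when the call began, along the tool's axes at that moment; what a row does not reach only later rows make up. A row lasts 1/10 s, in which the tool goes at most 50 mm and 8.59 degrees, less where a joint would pass 70% of its speed; a pose out of reach is approached as far as the arm can. A call with a gripper value outside its range is refused whole. The fingers move at their own pace and stop on an object; "force" is the grip in N (left out, the last holds). Time passes only in rows, so rows that repeat a pose let the fingers close. It gives the time, the measured TCP pose, the force, the opening and the grip force at its end, in the units of the state.
- bot.read_state(): the state, without advancing time (a new reading comes with each control period).
- bot.read_camera(name): name is "scene" or "top" or "wrist"; returns (picture, depth): 400x640x3 uint8, red, green, blue; 400x640 float32, m along the optical axis (not along the pixel's ray), 0 where there is no reading.
- bot.calibration(name): a dict with "mtx" (3x3 intrinsics, pixels), "origin" and "orientation" of the camera in the world; the wrist camera has in their place "T_tool_cam" (4x4, takes a point from camera to tool coordinates, whose origin is the TCP and whose axes are the flange's). Camera axes: x right, y up, looking along -z (the intrinsics and any distortion apply to the point x, -y, -z); pixel columns grow to the right and rows downward; lengths in m; the calibration is good to about 2 mm. The wrist camera is an equidistant fisheye: a pixel r from the principal point sees the ray r / f radians off the axis. A picture is of the moment at which its call begins: read the wrist's pose just before it. calibration takes no time and is no camera call.
- bot.finish_job(): hands the job in; it is judged then, once.
The state is a dict: "time": time; "q": joint angles; "joint_vel": joint speeds; "joint_torque": joint torques, N m; "tool_pos": TCP position; "tcp_rot": TCP orientation; "wrist_force": force on the tool from outside, world axes, zero at the start; "torque": the same for the moment, N m; "width": opening from 0.0 (shut) to 1.0 (fully open); "grip_force": force on a finger pad.
Only numpy, scipy, OpenCV 4.12 (cv2) and the standard library are available. Lean on these libraries where they do the work, as an engineer would, in place of code of your own. Each camera call takes 0.05 s, during which the arm holds its last target. There are 200 camera calls.

TASK

The bench instrument's battery pack is flat: put it on charge. The pack's catch is hidden under the ribbed rubber strip along the instrument's front top edge and cannot be seen, so run the shut fingertips lightly along the strip until they drop in, press there until the pack pops up, then lift the pack out and lower it upright, fully home, into the charger's pocket. Never bear on anything with more than 40 N, do not let the pack fall, and leave the other things on the table where they are.

Things in the scene. Friction and masses are not known exactly. Their poses are not given: they have to be found in the camera images.
- instrument: grey bench instrument, 150 deep x 300 wide x 78 mm high, too heavy to move; origin at the centre of its underside, x to its back, y along its front (to the left seen from in front of it), z up. Its flat deck is at z = 66 mm. Along the front top edge (x = -75 to -49, y = -138 to 138) runs a black ribbed rubber strip, top at z = 78, 12 mm proud of the deck, between two 12 mm corner posts 3 mm lower than the strip
- strip_mid (a point): middle of the top face of the rubber strip; axes as the instrument's, the strip runs along y. The strip is six blocks that look alike, 45 mm long on a 46 mm pitch (centres at y = -115, -69, -23, 23, 69, 115 mm from here). Five are solid rubber and give about 0.8 mm at 10 N; one, a different one each time, is the catch (its top flush to 0.5 mm) over the recess
- strip_end (a point): end of the top face of the rubber strip at y = +138 mm. The catch block sinks against a spring: about 1 N to start, 4 mm down at 4 N, so that fingertips wholly on it drop in between its neighbours; the latch lets go at 5 to 7 mm down (5 to 9 N); it stops hard at 11 mm down and springs back when left.
- pack_center (a point): centre (half-way up) of the battery pack, a dark block 70 x 44 x 60 mm (x, y, z as the instrument's), 0.18 to 0.27 kg, pale label on top. It sits in a close bay in the deck, top 2.5 mm above the deck, held by a small steel bolt. When the catch is pressed a spring lifts it 26 mm and holds it there, so that its upper 28 mm can be gripped across the 44 mm
- charger: black charger, fixed to the table: base 112 x 86 x 14 mm with an open pocket on it, inside 76 x 50 mm (x, y), walls 8 mm thick, rim at z = 40, its inner edge flared 3 mm outward over the top 6 mm; origin at the centre of the pocket, on the table; x along the pocket's length, z up
- charger_seat (a point): centre of the floor of the charger's pocket, 14 mm above the table and 26 mm below the rim; the pack stands here upright, long side along the charger's x, either way round
- driver: slot screwdriver with an orange handle, 196 mm long, 27 mm thick, lying close behind the instrument; origin under its middle, y along its length; to be left alone
- cell_a: round battery cell, 33 mm across and 60 mm high, standing at the back left of the instrument; origin at the centre of its underside; to be left alone
- reel: reel of solder, 55 mm across and 45 mm high, standing at the back right, behind the charger; origin at the centre of its underside; to be left alone
- cutters: side cutters with red handles, 150 x 47 x 12 mm, lying at the front left; origin under its middle; to be left alone
There are look-alikes about, which are no part of the job. What is shaped like the part that bears pack_center but blue, green or purple is not meant.

How it is judged:
On the way, in this order (a step that is already met when the one before it is completed fails the run):
1. the catch has let go and the pack has popped up in its bay (z of pack_center in the frame of instrument above 0.056 m), for 0.2 s.
2. the pack is out of the instrument (z of pack_center in the frame of instrument above 0.1 m), for 0.05 s.
At the end, for the whole second after the job is handed in: the battery pack stands upright (within 0.08 rad), released and at rest, on the floor of the charger's pocket (within 3 mm of its full depth, within 7 mm of its centre) (horizontal distance between pack_center and charger_seat below 0.007 m and z of pack_center in the frame of charger_seat below 0.033 m and angle between pack_center's own z axis and vertical below 0.08 rad and angle between the x axis of pack_center and the x axis of charger_seat, either way round below 0.15 rad and linear speed of pack below 0.02 m/s); the robot touches nothing.
It fails at once if the robot bears on something other than the pack with more than 40 N (contact force between the fingers and anything else above 40 N and contact force between the fingers and pack below 0.5 N).
It fails at once if the arm or gripper body bears on something with more than 40 N (contact force between the arm and anything else above 40 N).
It fails at once if the pack falls free (contact force between the fingers and pack below 0.1 N and linear speed of pack above 0.5 m/s).
It fails at once if the screwdriver, cell, reel or cutters are pushed from their places (over 20 mm) (distance of any of driver, cell_a, reel, cutters from where it was at the start of the episode above 0.02 m).
It also fails if it takes over 67 s, if anything falls off the work surface, if the arm or the gripper's body presses on something with over 40 N, if the wrist force passes 120 N, or if a joint passes its speed limit or range.

## Working session

There is one attempt and no reset: what is moved stays moved. The work goes in short steps, Python scripts to look and compute and a tool call to move; the robot and the scene stay as the last step left them, time stands still between calls to the robot, and variables do not carry over. Pictures are saved under pics/ and viewed, at most 10 in all, crops included, and the job is handed in when it is done.

Besides the shell and the picture viewer there is one more tool, called as name(argument=value, ...), one argument or row to a line, values as JSON. step_arm: Moves the arm, as the interface text tells. Its arguments: {"type":"object","properties":{"motion":{"type":"array","items":{"type":"array","items":{"type":"number"}}},"force":{"type":"number"}},"required":["motion"]}

```bash
mkdir -p pics
cat > h.py <<'E'
import numpy as np,cv2
from scipy.spatial.transform import Rotation as R
from workcell import bot
def rot(o):
    o=np.array(o,float)
    return o if o.shape==(3,3) else R.from_rotvec(o).as_matrix()
def cloud(name,d,c):
    K=np.array(c['mtx']);v,u=np.mgrid[0:400,0:640]
    p=np.stack([(u-K[0,2])/K[0,0]*d,-(v-K[1,2])/K[1,1]*d,-d],-1)
    return p@rot(c['orientation']).T+np.array(c['origin'])
E
python3 - <<'E'
from h import *
s=bot.read_state();print({k:np.round(v,3) for k,v in s.items()})
for n in ('scene','top'):
    c=bot.calibration(n);print(n,c)
    p,d=bot.read_camera(n);cv2.imwrite(f'pics/{n}0.png',p[...,::-1]);np.savez(f'{n}0.npz',p=p,d=d,P=cloud(n,d,c))
E
```

```text
{'time': np.float64(0.0), 'q': array([ 1.273,  0.265,  1.605, -0.   ,  1.274, -0.037]), 'joint_vel': array([-0.001, -0.001, -0.001, -0.001, -0.002,  0.   ]), 'joint_torque': array([ 0.0000e+00, -5.1510e+01, -3.6732e+01, -0.0000e+00,  1.2000e-02,
        0.0000e+00]), 'tool_pos': array([0.174, 0.651, 0.23 ]), 'tcp_rot': array([-0.408, -3.115,  0.004]), 'wrist_force': array([-0.216,  0.337, -0.26 ]), 'torque': array([-0.   ,  0.007,  0.003]), 'grip_force': np.float64(0.0), 'width': np.float64(1.0)}
scene {'mtx': array([[407.74616995,   0.        , 318.38292048],
       [  0.        , 407.74616995, 198.44176778],
       [  0.        ,   0.        ,   1.        ]]), 'origin': array([ 0.01603869, -0.40323053,  0.84514962]), 'orientation': array([ 0.64636179, -0.3191992 , -0.92478039])}
top {'mtx': array([[459.16401672,   0.        , 312.54965653],
       [  0.        , 459.16401672, 206.5210033 ],
       [  0.        ,   0.        ,   1.        ]]), 'origin': array([ 0.30258856, -0.00935222,  1.35581692]), 'orientation': array([ 0.15219464, -0.14528993, -1.55807978])}
```

View pics/top0.png

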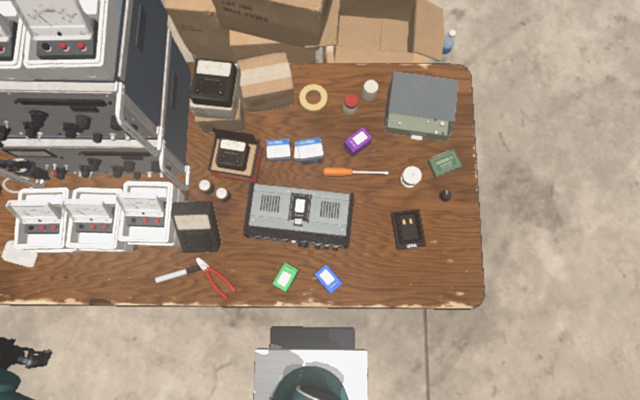

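View pics/scene0.png

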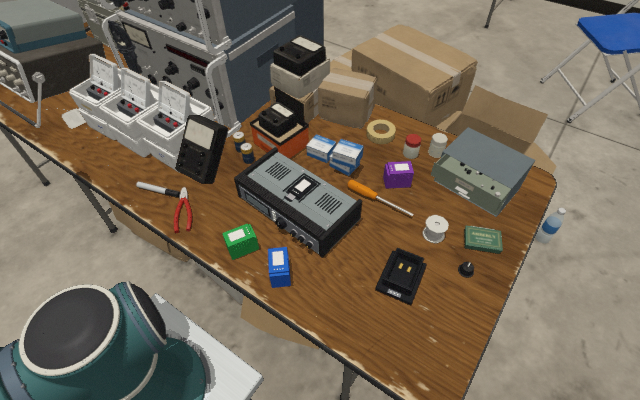

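Candidates for the pack in the top view are the dark block with a pale label in the instrument bay (300,206), the green block (286,277), the blue block (328,279), the purple block (358,140), and the dark meters at (233,150) and (195,227). By the description I choose (300,206). Next I crop it for a check and measure.

Run:
```python
from h import *
z=np.load('top0.npz');p,d,P=z['p'],z['d'],z['P']
a=cv2.resize(p[170:265,235:440],None,fx=3.8,fy=3.8,interpolation=cv2.INTER_CUBIC)
cv2.imwrite('pics/crop1.png',a[...,::-1])
for n in('top','scene'):
    z=np.load(n+'0.npz');d,P=z['d'],z['P']
    def rect(lo,hi,box,lab):
        m=(P[...,2]>lo)&(P[...,2]<hi)&(P[...,0]>box[0])&(P[...,0]<box[1])&(P[...,1]>box[2])&(P[...,1]<box[3])&(d>0)
        q=P[m]; 
        if len(q)<5: print(lab,len(q));return
        r=cv2.minAreaRect(q[:,:2].astype(np.float32)*1000);print(n,lab,len(q),np.round(r[0],1),np.round(r[1],1),round(r[2],2),'z',np.round(np.percentile(q[:,2],[5,50,95]),4))
    i=(233,300) if n=='top' else (215,300)
    if n=='top':
        for v,u in((215,265),(232,297),(205,300),(229,408),(212,408)):print((v,u),np.round(P[v,u],3))
    I=(.2,.52,-.17,.25)
    rect(.05,.085,I,'inst');rect(.0715,.085,I,'strip');rect(.060,.0705,I,'deck')
    C=(.2,.45,-.4,-.2)
    rect(.02,.06,C,'charger rim');rect(.008,.06,C,'charger all');rect(.008,.02,C,'base/floor')
```

```text
(215, 265) [0.524 0.132 0.07 ]
(232, 297) [0.475 0.04  0.073]
(205, 300) [0.553 0.033 0.071]
(229, 408) [ 0.495 -0.284  0.013]
(212, 408) [ 0.542 -0.281  0.035]
top inst 3352 [415.3  40.6] [304.5 209.7] 89.83 z [0.0556 0.066  0.0802]
top strip 1104 [493.   40.8] [300.4  80.4] 84.32 z [0.073  0.0774 0.082 ]
top deck 1598 [416.7  39.8] [303. 207.] 89.83 z [0.0606 0.0647 0.0693]
charger rim 1
top charger all 98 [ 376.4 -310.9] [129.3 147.4] 88.54 z [0.0085 0.0127 0.0175]
top base/floor 97 [ 375.8 -310.9] [129.3 146.2] 88.54 z [0.0085 0.0126 0.0174]
scene inst 4152 [414.3  41.6] [307.6 212.2] 89.68 z [0.0538 0.0654 0.079 ]
scene strip 1285 [476.8  40.5] [ 84.1 303.8] 0.29 z [0.0737 0.0774 0.08  ]
scene deck 1731 [415.9  40.9] [208.1 308. ] 0.29 z [0.0604 0.0651 0.0685]
scene charger rim 6 [ 449.8 -262.3] [1.5 8.1] 8.74 z [0.0248 0.0331 0.0374]
scene charger all 203 [ 446.4 -289.8] [14.8 84.6] 7.16 z [0.0093 0.0132 0.0168]
scene base/floor 197 [ 445.8 -289.9] [14.7 84.8] 6.3 z [0.0093 0.0131 0.016 ]
```

View pics/crop1.png

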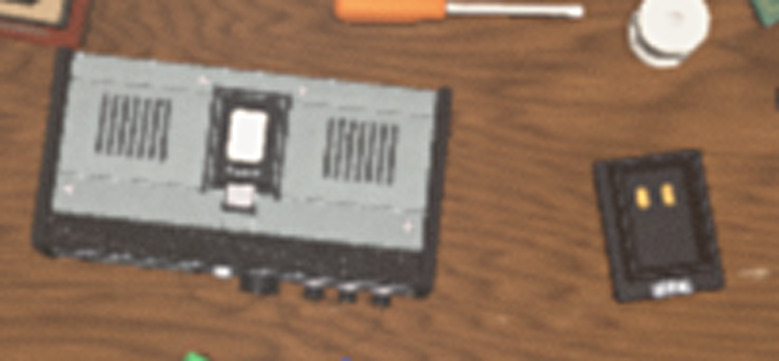

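The crop shows the dark pack with its white label at crop (247,135), the latch plate at (238,195), the strip along the front of the instrument, and the charger pocket with its gold contacts at (655,195). My box was too near, so I re-measure with the right bounds.

Run:
```python
from h import *
for n in('top','scene'):
    z=np.load(n+'0.npz');d,P,p=z['d'],z['P'],z['p'].astype(int)
    def rect(lo,hi,box,lab,extra=True):
        m=(P[...,2]>lo)&(P[...,2]<hi)&(P[...,0]>box[0])&(P[...,0]<box[1])&(P[...,1]>box[2])&(P[...,1]<box[3])&(d>0)&extra
        m=cv2.morphologyEx(m.astype(np.uint8),cv2.MORPH_OPEN,np.ones((2,2)))>0
        q=P[m]
        if len(q)<5: print(lab,len(q));return
        r=cv2.minAreaRect(q[:,:2].astype(np.float32)*1000);print(n,lab,len(q),np.round(r[0],1),np.round(r[1],1),round(r[2],2),'z',np.round(np.percentile(q[:,2],[5,50,95]),4))
    I=(.42,.68,-.17,.25); br=p.min(-1);
    rect(.05,.09,I,'inst');rect(.058,.0715,I,'deck grey',br>75)
    rect(.05,.09,(.5,.6,-.02,.09),'label',br>180)
    rect(.074,.085,(.42,.53,-.17,.25),'strip',p.max(-1)<75)
    C=(.40,.60,-.37,-.2)
    rect(.03,.06,C,'rim');rect(.007,.06,C,'charger all');rect(.009,.02,C,'base/floor')
    rect(.02,.12,(.55,.8,-.4,-.2),'reel');rect(.005,.06,(.55,.8,-.25,0),'driver',(p[...,0]>150)&(p[...,2]<90))
    rect(.01,.2,(.55,.75,.2,.32),'cells')
```

```text
top inst 5860 [494.6  82.5] [401.3 319.5] 74.22 z [0.0569 0.0667 0.0797]
top deck grey 3862 [455.4  42.6] [279.1 293. ] 84.01 z [0.0611 0.0657 0.0716]
top label 559 [449.2  30.3] [294.5 106.4] 0.92 z [0.0615 0.0662 0.0709]
top strip 57 [465.6  29.4] [ 61.5 302.8] 6.58 z [0.0653 0.0774 0.0821]
top rim 302 [ 435.1 -159.5] [105.9 386.3] 26.1 z [0.0115 0.0364 0.0435]
top charger all 1096 [ 438.8 -162.7] [126.8 390.1] 23.6 z [0.0034 0.015  0.0412]
top base/floor 607 [ 433.6 -150.8] [126.8 364.1] 23.6 z [0.0076 0.0138 0.0277]
top reel 1041 [ 542.2 -248.5] [249.9 629.2] 66.71 z [0.     0.0604 0.1032]
top driver 175 [666.5 -79. ] [86.1 21.4] 89.94 z [-0.0009  0.0212  0.0285]
top cells 1628 [504.9 179.8] [527.8 167.8] 25.44 z [0.0171 0.1027 0.1264]
scene inst 6391 [ 413.3 -137.2] [904.1 311.4] 52.81 z [0.0543 0.0663 0.079 ]
scene deck grey 2928 [ 372.2 -167.1] [819.9 241.4] 49.95 z [0.0631 0.0656 0.0693]
scene label 89 [550.4  31.9] [22.7 34.4] 78.35 z [0.0666 0.0686 0.0709]
scene strip 1190 [ 344.3 -165.9] [775.2 235.4] 52.76 z [0.0723 0.0774 0.08  ]
scene rim 482 [ 289.7 -321.9] [566.9  67.4] 9.78 z [0.0132 0.0367 0.0411]
scene charger all 1791 [ 289.7 -317.9] [566.8  86.1] 8.69 z [0.0085 0.0146 0.0398]
scene base/floor 1148 [ 283.  -318.9] [553.3  86.1] 8.69 z [0.0062 0.0135 0.0377]
scene reel 1478 [ 427.4 -337.8] [830.8 194.6] 4.88 z [0.021  0.0738 0.1031]
scene driver 224 [ 360.1 -251.8] [747.9  76.3] 29.58 z [0.0141 0.0227 0.0267]
scene cells 1607 [341.1 -14.7] [996.7 182.3] 39.72 z [0.0179 0.0845 0.1377]
```

```bash
cat >> h.py <<'E'
def rect(P,d,lo,hi,box,lab,extra=True):
    m=(P[...,2]>lo)&(P[...,2]<hi)&(P[...,0]>box[0])&(P[...,0]<box[1])&(P[...,1]>box[2])&(P[...,1]<box[3])&(d>0)&extra
    m=m.astype(np.uint8); k,l,s,_=cv2.connectedComponentsWithStats(m)
    if k<2: print(lab,0);return
    m=l==1+np.argmax(s[1:,4]); q=P[m]
    r=cv2.minAreaRect(q[:,:2].astype(np.float32)*1000);print(lab,len(q),np.round(r[0],1),np.round(r[1],1),round(r[2],2),'z',np.round(np.percentile(q[:,2],[5,50,95]),4))
    return q
E
python3 - <<'E'
from h import *
for n in('top','scene'):
    z=np.load(n+'0.npz');d,P,p=z['d'],z['P'],z['p'].astype(int)
    I=(.42,.68,-.17,.25); br=p.min(-1);f=lambda *a:rect(P,d,*a);print(n)
    f(.05,.09,I,'inst');f(.058,.0725,I,'deck grey',br>75)
    f(.05,.09,(.52,.6,0,.07),'label',br>180)
    f(.073,.085,(.42,.53,-.17,.25),'strip')
    C=(.40,.60,-.37,-.2)
    f(.03,.06,C,'rim');f(.005,.06,C,'charger all')
    f(.02,.12,(.58,.75,-.4,-.2),'reel');f(.005,.06,(.55,.8,-.25,0),'driver',(p[...,0]>150)&(p[...,2]<90))
    f(.01,.2,(.55,.75,.2,.32),'cells')
E
```

```text
top
inst 5573 [525.3  37.6] [301.6 158.8] 83.91 z [0.0609 0.0667 0.0795]
deck grey 3974 [541.5  35.5] [280.5 125.5] 84.03 z [0.0611 0.0656 0.07  ]
label 109 [552.6  34.4] [24.2 37.3] 82.64 z [0.065  0.0683 0.0729]
strip 1072 [499.1  40.2] [300.3  91.9] 84.2 z [0.074  0.0776 0.082 ]
rim 305 [ 500.2 -283.5] [92.7 67.1] 8.1 z [0.0321 0.038  0.0437]
charger all 1111 [ 496.2 -284.5] [117.   89.7] 5.64 z [0.009  0.0151 0.0412]
reel 255 [ 651.2 -294. ] [50.6 54.3] 63.08 z [0.0389 0.0443 0.0489]
driver 181 [669.3 -75.2] [27.6 85. ] 2.68 z [0.015  0.0217 0.027 ]
cells 1383 [696.2 244. ] [102.6 103.6] 81.94 z [0.04   0.1138 0.132 ]
scene
inst 6402 [561.4  70.9] [375.5 216.1] 84.06 z [0.0569 0.0665 0.079 ]
deck grey 2986 [545.   39.6] [276.5 119.2] 84.12 z [0.063  0.0654 0.0678]
label 90 [551.5  36.2] [23.9 35.3] 85.35 z [0.0667 0.0687 0.0714]
strip 1280 [494.5  40.7] [301.7  94.7] 85.21 z [0.0744 0.0775 0.08  ]
rim 490 [ 499.1 -283. ] [94.3 66. ] 8.54 z [0.032  0.0383 0.0413]
charger all 1809 [ 495.2 -283.5] [113.   85.8] 8.23 z [0.0107 0.0146 0.0398]
reel 375 [ 651.7 -293.2] [51.5 52.9] 81.5 z [0.0252 0.0441 0.0468]
driver 225 [666.2 -75.3] [22.7 85.3] 0.93 z [0.0163 0.0233 0.0265]
cells 1297 [694.3 245.9] [106.9 106. ] 81.36 z [0.029  0.1139 0.1434]
```

```bash
cat >> h.py <<'E'
def go(x,y,z,yaw=None,s=None):
    """mm, deg of tool y; prints shift (cm, tool axes) and twist"""
    s=s or bot.read_state();T=R.from_rotvec(s['tcp_rot']).as_matrix()
    d=T.T@(np.array([x,y,z])/10-np.array(s['tool_pos'])*100)
    a=np.degrees(np.arctan2(T[1,1],T[0,1]))
    tw=0 if yaw is None else -((yaw-a+90)%180-90)
    print('shift cm',np.round(d,2),'twist',round(tw,2),'yaw now',round(a,2),'tilt',np.round(T[:,2],3));return d,tw
def inst(x,y): 
    o=np.array([528.8,37.0]);a=np.radians(-6.0);return o+np.array([[np.cos(a),-np.sin(a)],[np.sin(a),np.cos(a)]])@[x,y]
E
python3 - <<'E'
from h import *
a=np.array([.174,.652]);b=inst(-62,115)/1000;print('b',b,inst(-62,0))
for n in('top','scene'):
    z=np.load(n+'0.npz');d,P=z['d'],z['P'];q=P[(d>0)&(P[...,2]<.6)]
    for t in np.linspace(0,1,12):
        c=a+t*(b-a);m=np.hypot(*(q[:,:2]-c).T)<.12;print(n,np.round(c,2),m.sum(),round(np.percentile(q[m,2],99.5),3) if m.sum() else '')
go(*b*1000,150,84)
s=bot.read_state();print(s['width'])
E
```

```text
b [0.47916042 0.15785078] [467.13964249  43.48076472]
top [0.17 0.65] 3426 0.401
top [0.2  0.61] 3725 0.401
top [0.23 0.56] 4119 0.594
top [0.26 0.52] 3698 0.595
top [0.28 0.47] 3946 0.595
top [0.31 0.43] 4344 0.018
top [0.34 0.38] 4967 0.136
top [0.37 0.34] 5596 0.139
top [0.4  0.29] 6016 0.17
top [0.42 0.25] 5982 0.172
top [0.45 0.2 ] 5818 0.171
top [0.48 0.16] 5542 0.158
scene [0.17 0.65] 646 0.003
scene [0.2  0.61] 1358 0.003
scene [0.23 0.56] 2229 0.003
scene [0.26 0.52] 3175 0.014
scene [0.28 0.47] 4246 0.017
scene [0.31 0.43] 5291 0.017
scene [0.34 0.38] 7192 0.134
scene [0.37 0.34] 8296 0.139
scene [0.4  0.29] 8758 0.17
scene [0.42 0.25] 8319 0.171
scene [0.45 0.2 ] 7456 0.171
scene [0.48 0.16] 6480 0.16
shift cm [-42.23 -39.81   8.08] twist -8.95 yaw now 75.05 tilt [-0.001 -0.002 -1.   ]
1.0032687935820224
```

Run:
```python
from h import *
for n in('top','scene'):
    z=np.load(n+'0.npz');d,P=z['d'],z['P'];q=P[(d>0)]
    m=(q[:,2]>.11)&(q[:,2]<.3)&(q[:,0]>.38)&(q[:,0]<.6)&(q[:,1]<.45)&(q[:,1]>-.2);r=q[m];print(n,m.sum(),np.percentile(r,[1,50,99],axis=0).round(3))
```

```text
top 2820 [[0.443 0.265 0.111]
 [0.512 0.382 0.139]
 [0.597 0.448 0.206]]
scene 2661 [[0.438 0.265 0.111]
 [0.503 0.361 0.138]
 [0.595 0.449 0.205]]
```

step_arm(
  motion=[
    [0, -3.5, -3.3, 0, -8.9],
    [0, -7, -6.6, 0, -8.9],
    [0, -10.5, -10, 0, -8.9],
    [0, -14, -13.2, 0, -8.9],
    [0, -17.5, -16.5, 0, -8.9],
    [0, -21, -19.8, 0, -8.9],
    [0, -24.5, -23, 0, -8.9],
    [0, -28, -26.4, 0, -8.9],
    [0, -31.5, -29.7, 0, -8.9],
    [0, -35, -33, 0, -8.9],
    [0, -38.5, -36.3, 0, -8.9],
    [0, -42.2, -39.8, 0, -8.9],
    [0, -42.2, -39.8, 5, -8.9],
    [0, -42.2, -39.8, 8, -8.9],
    [0, -42.2, -39.8, 8, -8.9],
  ],
)

```text
time: 1.6
tool_pos: [0.4749, 0.1568, 0.1458]
tcp_rot: [-0.168, -3.127, 0.005]
wrist_force: [-0.8, -1.0, -0.5]
width: 0.003
grip_force: 0.0
```

Run:
```python
from h import *
b=inst(-62,115);go(*b,82,84)
s=bot.read_state();print(s['tool_pos'],s['wrist_force'],s['joint_vel'])
```

```text
shift cm [-0.48  0.18  6.38] twist -0.14 yaw now 83.86 tilt [-0.011 -0.003 -1.   ]
[0.47485848 0.15679925 0.14584912] [-0.7894972  -0.98540337 -0.50023737] [ 0.02057588 -0.04086559 -0.07724781 -0.00192592  0.04663069 -0.00032058]
```

step_arm(
  motion=[
    [0, 0, 0, 2, 0],
    [0, 0, 0, 4.5, 0],
    [0, 0, 0, 5.5, 0],
    [0, 0, 0, 6, 0],
    [0, 0, 0, 6, 0],
    [0, 0, 0, 6, 0],
  ],
)

```text
time: 2.2
tool_pos: [0.4801, 0.1593, 0.0926]
tcp_rot: [0.165, 3.135, 0.001]
wrist_force: [1.0, 0.2, -0.6]
width: 0.001
grip_force: 0.0
```

Run:
```python
from h import *
b=inst(-62,115);go(*b,82,84)
s=bot.read_state();print(s['tool_pos'],s['wrist_force'],s['joint_vel'])
```

```text
shift cm [ 0.08 -0.15  1.06] twist -0.02 yaw now 83.98 tilt [ 0.002  0.001 -1.   ]
[0.48008914 0.15927022 0.09260494] [ 0.96555643  0.15942438 -0.62264053] [-3.65848103e-03 -3.39055624e-03 -5.03180986e-03 -7.52275355e-05
 -1.53900282e-03  2.66219949e-04]
```

step_arm(
  motion=[
    [0, 0, -0.1, 0.5, 0],
    [0, 0, -0.1, 0.9, 0],
    [0, 0, -0.1, 1.1, 0],
    [0, 0, -0.1, 1.2, 0],
    [0, 0, -0.1, 1.3, 0],
    [0, 0, -0.1, 1.3, 0],
    [0, 0, -0.1, 1.3, 0],
  ],
)

```text
time: 2.9
tool_pos: [0.4791, 0.1578, 0.0783]
tcp_rot: [0.166, 3.137, -0.0]
wrist_force: [0.1, 1.3, 0.5]
width: 0.001
grip_force: 0.0
```

step_arm(
  motion=[
    [0, 0, 0, 0.06, 0],
    [0, 0, 0, 0.12, 0],
    [0, 0, 0, 0.12, 0],
    [0, 0, 0, 0.12, 0],
  ],
)

```text
time: 3.3
tool_pos: [0.4792, 0.1579, 0.0776]
tcp_rot: [0.165, 3.137, 0.0]
wrist_force: [-1.4, -1.1, 4.5]
width: -0.004
grip_force: 2.5
```

step_arm(
  motion=[
    [0, 0, -0.6, 0.04, 0],
    [0, 0, -1.3, 0.04, 0],
    [0, 0, -2.0, 0.04, 0],
    [0, 0, -2.7, 0.04, 0],
    [0, 0, -3.4, 0.04, 0],
    [0, 0, -4.1, 0.04, 0],
    [0, 0, -4.6, 0.04, 0],
    [0, 0, -4.6, 0.04, 0],
  ],
)

```text
time: 4.1
tool_pos: [0.4753, 0.1117, 0.0776]
tcp_rot: [0.167, 3.135, 0.001]
wrist_force: [0.9, 0.5, 5.5]
width: -0.001
grip_force: 3.1
```

Still solid (5.5 N at z 77.6 mm), so on to the next block.

step_arm(
  motion=[
    [0, 0, -0.6, 0, 0],
    [0, 0, -1.3, 0, 0],
    [0, 0, -2.0, 0, 0],
    [0, 0, -2.7, 0, 0],
    [0, 0, -3.4, 0, 0],
    [0, 0, -4.1, 0, 0],
    [0, 0, -4.6, 0, 0],
    [0, 0, -4.6, 0, 0],
  ],
)

```text
time: 4.9
tool_pos: [0.4704, 0.0659, 0.0775]
tcp_rot: [0.167, 3.135, 0.001]
wrist_force: [0.8, 0.9, 5.5]
width: -0.0
grip_force: 3.1
```

step_arm(
  motion=[
    [0, 0, -0.6, 0, 0],
    [0, 0, -1.3, 0, 0],
    [0, 0, -2.0, 0, 0],
    [0, 0, -2.7, 0, 0],
    [0, 0, -3.4, 0, 0],
    [0, 0, -4.1, 0, 0],
    [0, 0, -4.6, 0, 0],
    [0, 0, -4.6, 0, 0],
  ],
)

```text
time: 5.7
tool_pos: [0.4654, 0.0201, 0.0775]
tcp_rot: [0.167, 3.135, 0.001]
wrist_force: [-0.0, 1.9, 6.1]
width: 0.004
grip_force: 3.2
```

step_arm(
  motion=[
    [0, 0, -0.6, 0, 0],
    [0, 0, -1.3, 0, 0],
    [0, 0, -2.0, 0, 0],
    [0, 0, -2.7, 0, 0],
    [0, 0, -3.4, 0, 0],
    [0, 0, -4.1, 0, 0],
    [0, 0, -4.6, 0, 0],
    [0, 0, -4.6, 0, 0],
  ],
)

```text
time: 6.5
tool_pos: [0.4605, -0.0257, 0.0775]
tcp_rot: [0.167, 3.135, 0.0]
wrist_force: [-0.3, 2.1, 7.1]
width: -0.001
grip_force: 3.3
```

step_arm(
  motion=[
    [0, 0, -0.6, 0, 0],
    [0, 0, -1.3, 0, 0],
    [0, 0, -2.0, 0, 0],
    [0, 0, -2.7, 0, 0],
    [0, 0, -3.4, 0, 0],
    [0, 0, -4.1, 0, 0],
    [0, 0, -4.6, 0, 0],
    [0, 0, -4.6, 0, 0],
  ],
)

```text
time: 7.3
tool_pos: [0.4543, -0.0719, 0.0763]
tcp_rot: [-0.166, -3.136, 0.001]
wrist_force: [-0.1, -1.6, 2.1]
width: 0.003
grip_force: 1.0
```

It dropped in here: the force fell to 2 N and z went below the plane of the other blocks. Now I press on this block.

step_arm(
  motion=[
    [0, 0, 0.1, 0.15, 0],
    [0, 0, 0.1, 0.3, 0],
    [0, 0, 0.1, 0.45, 0],
    [0, 0, 0.1, 0.6, 0],
    [0, 0, 0.1, 0.75, 0],
    [0, 0, 0.1, 0.8, 0],
    [0, 0, 0.1, 0.8, 0],
    [0, 0, 0.1, 0.8, 0],
    [0, 0, 0.1, 0.8, 0],
  ],
)

```text
time: 8.2
tool_pos: [0.4549, -0.0703, 0.069]
tcp_rot: [-0.164, -3.137, 0.002]
wrist_force: [-3.0, -3.7, 6.5]
width: 0.0
grip_force: 3.3
```

Run:
```python
from h import *
for n in('top','scene'):
    p,d=bot.read_camera(n);P=cloud(n,d,bot.calibration(n));p=p.astype(int)
    print(n);rect(P,d,.05,.12,(.5,.6,-.01,.08),'label',p.min(-1)>180);rect(P,d,.083,.11,(.5,.61,-.02,.09),'packtop')
```

```text
top
label 278 [557.8  35. ] [83.2 89.4] 0.42 z [0.0613 0.0652 0.0693]
packtop 397 [546.6  35.2] [44.8 71.9] 84.67 z [0.0866 0.0933 0.0978]
scene
label 0
packtop 77 [520.3  51.9] [34.8 18.2] 36.66 z [0.0846 0.0911 0.0957]
```

step_arm(
  motion=[
    [0, 0, 0, -1, 0],
    [0, 0, 0, -4, 0],
    [0, 0, 0, -8, 0],
    [0, 0, 0, -12, 0],
    [4, -4, 4.8, -13, 0],
    [8.5, -8, 9.6, -13, 0],
    [8.5, -8, 11.4, -13, 0],
    [8.5, -8, 11.4, -13, 0],
    [8.5, -8, 11.4, -13, 0],
  ],
)

```text
time: 9.2
tool_pos: [0.5459, 0.0362, 0.1981]
tcp_rot: [-0.162, -3.135, -0.0]
wrist_force: [-1.1, 0.1, 1.0]
width: 0.846
grip_force: 0.0
```

Run:
```python
from h import *
c=bot.calibration('wrist');print(c)
s=bot.read_state();p,d=bot.read_camera('wrist');cv2.imwrite('pics/w1.png',p[...,::-1])
np.savez('w1.npz',p=p,d=d,pos=s['tool_pos'],rot=s['tcp_rot']);print(s['tool_pos'],s['joint_vel'].round(3))
go(546.7,35.2,68,84)
```

```text
{'mtx': array([[309.70691629,   0.        , 318.23891067],
       [  0.        , 309.70691629, 200.14799688],
       [  0.        ,   0.        ,   1.        ]]), 'T_tool_cam': array([[-1.42177861e-04,  9.61703608e-01,  2.74091501e-01,
         7.04763972e-02],
       [ 9.99999380e-01, -1.66098232e-04,  1.10151187e-03,
        -3.03074067e-04],
       [ 1.10485405e-03,  2.74091488e-01, -9.61702987e-01,
        -1.42988427e-01],
       [ 0.00000000e+00,  0.00000000e+00,  0.00000000e+00,
         1.00000000e+00]])}
[0.54594799 0.03619153 0.1980555 ] [-0.033 -0.019  0.026 -0.008  0.001 -0.   ]
shift cm [-0.15  0.   13.  ] twist 0.02 yaw now 84.02 tilt [-0.002 -0.    -1.   ]
```

View pics/w1.png

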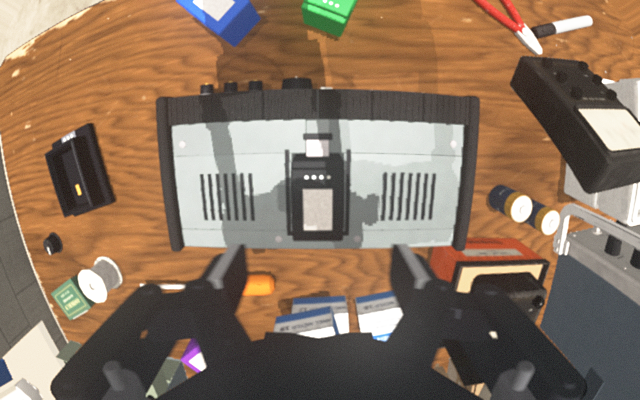

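The wrist view shows the popped pack at about (318,197) in the bay, and the charger at about (80,170). I measure both in this view.

```bash
cat >> h.py <<'E'
def wcloud(d,pos,rot):
    c=bot.calibration('wrist');K=c['mtx'];v,u=np.mgrid[0:400,0:640]
    x=(u-K[0,2])/K[0,0];y=(v-K[1,2])/K[1,1];r=np.hypot(x,y)+1e-9
    t=np.tan(r)/r; p=np.stack([x*t*d,-y*t*d,-d],-1)
    T=c['T_tool_cam'];p=p@T[:3,:3].T+T[:3,3]
    return p@R.from_rotvec(rot).as_matrix().T+np.array(pos)
E
python3 - <<'E'
from h import *
z=np.load('w1.npz');d=z['d'];p=z['p'].astype(int);P=wcloud(d,z['pos'],z['rot'])
print(P[230,230],P[105,320])
rect(P,d,.083,.11,(.5,.61,-.02,.09),'packtop');rect(P,d,.06,.11,(.5,.6,-.01,.08),'label',p.min(-1)>150)
rect(P,d,.058,.0725,(.42,.68,-.17,.25),'deck',p.min(-1)>75)
C=(.40,.60,-.37,-.2);rect(P,d,.03,.06,C,'rim');rect(P,d,.005,.06,C,'charger');rect(P,d,.005,.02,(.47,.53,-.31,-.25),'floor')
E
```

```text
[ 0.57507701 -0.05458732  0.06540039] [0.46800119 0.04512222 0.07957466]
packtop 4336 [547.5  35.2] [45.4 70.8] 84.24 z [0.0891 0.0948 0.096 ]
label 1296 [521.   19.5] [59. 42.] 89.99 z [0.0653 0.0666 0.0679]
deck 29938 [538.4  35.5] [279.6 128.8] 84.16 z [0.0652 0.0664 0.0676]
rim 1462 [ 499.5 -283.5] [92.6 68.9] 8.25 z [0.0312 0.0387 0.0414]
charger 4252 [ 495.8 -282.8] [112.   86.6] 8.29 z [0.011  0.0198 0.0408]
floor 587 [ 500.2 -296.1] [62.3 29.3] 6.24 z [0.0137 0.0149 0.0176]
```

step_arm(
  motion=[
    [8.5, -0.1, 0, 4, 0],
    [8.5, -0.1, 0, 8, 0],
    [8.5, -0.1, 0, 10.5, 0],
    [8.5, -0.1, 0, 11.5, 0],
    [8.5, -0.1, 0, 11.5, 0],
    [8.5, -0.1, 0, 11.5, 0],
  ],
)

```text
time: 9.85
tool_pos: [0.5482, 0.0344, 0.0849]
tcp_rot: [0.167, 3.136, 0.0]
wrist_force: [1.4, -0.3, 0.8]
width: 0.995
grip_force: 0.0
```

Run:
```python
from h import *
go(547.3,35.2,68,84.1);print(bot.read_state()['tool_pos'])
```

```text
shift cm [0.1  0.07 1.69] twist -0.19 yaw now 83.91 tilt [ 0.002  0.    -1.   ]
[0.54818174 0.03440261 0.08491046]
```

step_arm(
  motion=[
    [8.5, 0.1, 0.07, 0.8, 0],
    [8.5, 0.1, 0.07, 1.6, 0],
    [8.5, 0.1, 0.07, 1.6, 0],
    [5.5, 0.1, 0.07, 1.6, 0],
    [4.8, 0.1, 0.07, 1.6, 0],
    [4.5, 0.1, 0.07, 1.6, 0],
    [4, 0.1, 0.07, 1.6, 0],
    [4, 0.1, 0.07, 1.6, 0],
    [4, 0.1, 0.07, 1.6, 0],
    [4, 0.1, 0.07, 1.6, 0],
  ],
  force=50,
)

```text
time: 10.85
tool_pos: [0.5468, 0.0357, 0.068]
tcp_rot: [0.165, 3.137, -0.0]
wrist_force: [-0.5, 0.3, 2.9]
width: 0.508
grip_force: 51.3
```

step_arm(
  motion=[
    [4, 0, 0, -0.5, 0],
    [4, 0, 0, -1.5, 0],
    [4, 0, 0, -3, 0],
    [4, 0, 0, -5, 0],
    [4, 0, 0, -7, 0],
    [4, 0, 0, -9, 0],
    [4, 0, 0, -10, 0],
    [4, 0, 0, -10, 0],
    [4, 0, 0, -10, 0],
  ],
)

```text
time: 11.75
tool_pos: [0.5459, 0.0358, 0.1674]
tcp_rot: [-0.165, -3.136, 0.0]
wrist_force: [0.1, 0.2, -2.9]
width: 0.502
grip_force: 51.6
```

Run:
```python
from h import *
s=bot.read_state();print(s['tool_pos'],s['wrist_force'],s['width'],s['grip_force'])
go(499.5,-283.4,168,98.2)
```

```text
[0.54590812 0.03577521 0.16743314] [ 0.07331817  0.2215754  -2.89088912] 0.5016731159747438 51.610674262046814
shift cm [  1.26 -32.23  -0.05] twist -14.24 yaw now 83.96 tilt [-0.001  0.    -1.   ]
```

step_arm(
  motion=[
    [4, 0.1, -1, 0, -1],
    [4, 0.2, -3, 0, -2],
    [4, 0.3, -6, 0, -4],
    [4, 0.4, -9, 0, -6],
    [4, 0.5, -12, 0, -8],
    [4, 0.6, -15, 0, -10],
    [4, 0.7, -18, 0, -12],
    [4, 0.8, -21, 0, -13],
    [4, 1.0, -24, 0, -14.2],
    [4, 1.1, -27, 0, -14.2],
    [4, 1.2, -29.5, 0, -14.2],
    [4, 1.3, -31.5, 0, -14.2],
    [4, 1.3, -32.2, 0, -14.2],
    [4, 1.3, -32.2, 0, -14.2],
    [4, 1.3, -32.2, 0, -14.2],
    [4, 1.3, -32.2, 0, -14.2],
  ],
)

```text
time: 13.35
tool_pos: [0.4997, -0.2819, 0.1673]
tcp_rot: [0.225, -3.133, -0.001]
wrist_force: [0.8, 0.1, -2.5]
width: 0.505
grip_force: 51.6
```

Run:
```python
from h import *
s=bot.read_state();p,d=bot.read_camera('wrist');cv2.imwrite('pics/w2.png',p[...,::-1])
P=wcloud(d,s['tool_pos'],s['tcp_rot']);print(s['tool_pos'],s['joint_vel'].round(3))
C=(.40,.60,-.37,-.2);rect(P,d,.03,.05,C,'rim');rect(P,d,.007,.06,C,'charger');rect(P,d,.17,.215,C,'pack')
for n in('top','scene'):
    p,d=bot.read_camera(n);Q=cloud(n,d,bot.calibration(n));print(n);rect(Q,d,.007,.05,C,'charger');rect(Q,d,.17,.215,C,'pack',p.min(-1)>120)
go(499.5,-283.4,168,98.2)
```

```text
[ 0.49969981 -0.28190348  0.16726718] [ 0.004 -0.004 -0.004 -0.    -0.001 -0.002]
rim 1248 [ 470.9 -288.4] [33.9 66.3] 8.13 z [0.0345 0.0397 0.0412]
charger 4789 [ 471.3 -288.9] [64.2 86.9] 10.13 z [0.013  0.0148 0.0406]
pack 16738 [ 498.2 -282.2] [66.5 71. ] 8.57 z [0.1817 0.1939 0.2067]
top
charger 234 [ 506.3 -257.3] [83.9 36.1] 7.64 z [0.0096 0.0161 0.0404]
pack 0
scene
charger 1663 [ 494.6 -283.4] [113.4  86.1] 8.21 z [0.0108 0.0144 0.0398]
pack 162 [ 506.5 -279.7] [34.6 22.6] 8.42 z [0.1919 0.1936 0.1953]
shift cm [ 0.06 -0.11 -0.03] twist 0.03 yaw now 98.23 tilt [ 0.  0. -1.]
```

View pics/w2.png

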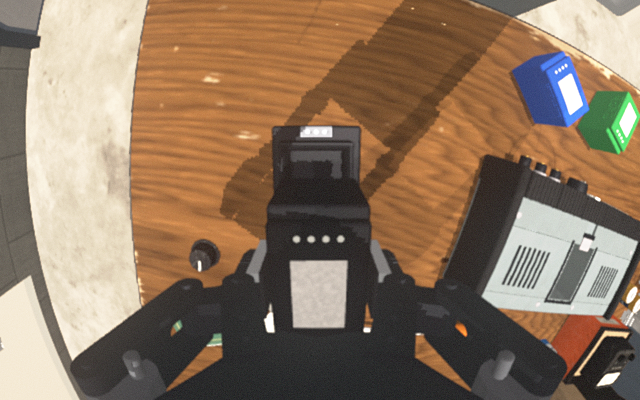

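The wrist view shows the pack upright in the grip at (318,290), square with the charger pocket at (318,165). I lower it to just above the rim.

step_arm(
  motion=[
    [4, 0.03, -0.15, 2, 0],
    [4, 0.03, -0.15, 4, 0],
    [4, 0.03, -0.15, 6, 0],
    [4, 0.03, -0.15, 7.5, 0],
    [4, 0.03, -0.15, 8.2, 0],
    [4, 0.03, -0.15, 8.2, 0],
    [4, 0.03, -0.15, 8.2, 0],
    [4, 0.03, -0.15, 8.2, 0],
  ],
)

```text
time: 14.3
tool_pos: [0.5006, -0.2852, 0.087]
tcp_rot: [-0.223, 3.132, -0.002]
wrist_force: [0.0, -0.4, -2.3]
width: 0.505
grip_force: 51.7
```

Run:
```python
from h import *
C=(.40,.60,-.37,-.2)
s=bot.read_state()
p,d=bot.read_camera('scene');P=cloud('scene',d,bot.calibration('scene'));rect(P,d,.1,.12,C,'pack label',p.min(-1)>120)
cv2.imwrite('pics/s3.png',cv2.resize(p[220:320,340:470],None,fx=4,fy=4,interpolation=cv2.INTER_CUBIC)[...,::-1])
go(499.3,-283.6,47.5,98.2);print(s['tool_pos'])
```

```text
pack label 130 [ 506.  -282.9] [31.3 22. ] 9.28 z [0.1107 0.113  0.1152]
shift cm [0.11 0.18 3.94] twist -0.04 yaw now 98.16 tilt [ 0.002 -0.001 -1.   ]
[ 0.50062387 -0.28518687  0.08698138]
```

View pics/s3.png

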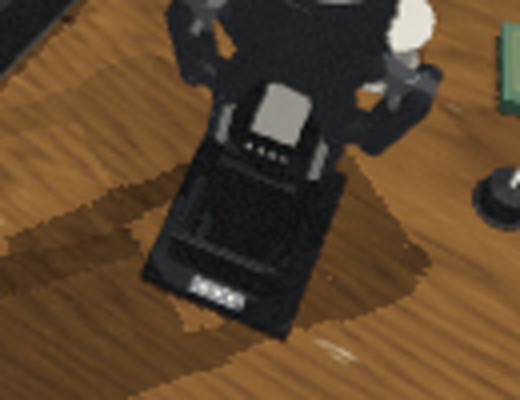

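The pack sits just above the pocket and in line with it. Now a slow descent while watching the force.

step_arm(
  motion=[
    [4, 0.1, 0.14, 0, 0],
    [4, 0.1, 0.14, 0.5, 0],
    [4, 0.1, 0.14, 1, 0],
    [4, 0.1, 0.14, 1.4, 0],
    [4, 0.1, 0.14, 1.8, 0],
    [4, 0.1, 0.14, 2.1, 0],
    [4, 0.1, 0.14, 2.3, 0],
    [4, 0.1, 0.14, 2.3, 0],
  ],
)

```text
time: 15.15
tool_pos: [0.4982, -0.2832, 0.0622]
tcp_rot: [0.223, -3.133, -0.001]
wrist_force: [-0.1, -0.0, -2.0]
width: 0.505
grip_force: 51.7
```

step_arm(
  motion=[
    [4, -0.05, 0, 0.4, 0],
    [4, -0.05, 0, 0.8, 0],
    [4, -0.05, 0, 1.1, 0],
    [4, -0.05, 0, 1.3, 0],
    [4, -0.05, 0, 1.4, 0],
    [4, -0.05, 0, 1.4, 0],
    [4, -0.05, 0, 1.4, 0],
  ],
)

```text
time: 15.85
tool_pos: [0.499, -0.2834, 0.0488]
tcp_rot: [-0.223, 3.134, -0.0]
wrist_force: [0.2, -0.3, -1.6]
width: 0.502
grip_force: 51.7
```

step_arm(
  motion=[
    [4, 0, 0, 0.08, 0],
    [4, 0, 0, 0.14, 0],
    [4, 0, 0, 0.2, 0],
    [4, 0, 0, 0.2, 0],
    [4, 0, 0, 0.2, 0],
  ],
)

```text
time: 16.35
tool_pos: [0.4992, -0.2835, 0.0478]
tcp_rot: [-0.224, 3.133, -0.0]
wrist_force: [-1.7, 0.3, 5.0]
width: 0.506
grip_force: 52.5
```

Contact at z = 47.8 mm against 47.5 expected for a fully seated pack. I release and retreat.

step_arm(
  motion=[
    [4.5, 0, 0, 0.1, 0],
    [5, 0, 0, 0.1, 0],
    [6, 0, 0, 0.1, 0],
    [7, 0, 0, 0, 0],
    [7.5, 0, 0, 0, 0],
    [7.5, 0, 0, -1, 0],
    [7.5, 0, 0, -3, 0],
    [7.5, 0, 0, -6, 0],
    [7.5, 0, 0, -10, 0],
    [7.5, 0, 0, -14, 0],
    [7.5, 0, 0, -15, 0],
    [7.5, 0, 0, -15, 0],
  ],
)

```text
time: 17.55
tool_pos: [0.5007, -0.2844, 0.2003]
tcp_rot: [-0.223, 3.129, -0.006]
wrist_force: [0.4, 0.4, -0.4]
width: 0.878
grip_force: 0.0
```

Run:
```python
from h import *
C=(.40,.60,-.37,-.2)
s=bot.read_state();print(s['tool_pos'],s['wrist_force'])
p,d=bot.read_camera('wrist');P=wcloud(d,s['tool_pos'],s['tcp_rot']);cv2.imwrite('pics/w4.png',p[...,::-1])
rect(P,d,.062,.09,C,'pack top');rect(P,d,.03,.05,C,'rim')
p,d=bot.read_camera('scene');P=cloud('scene',d,bot.calibration('scene'));rect(P,d,.06,.09,C,'pack top')
```

```text
[ 0.50068797 -0.28437612  0.20030382] [ 0.40155269  0.39309071 -0.42242111]
pack top 3706 [ 499.7 -283.5] [70.3 45.3] 8.33 z [0.0686 0.0743 0.0756]
rim 1932 [ 499.1 -284.4] [91.2 66.7] 8.24 z [0.0343 0.0397 0.0412]
pack top 623 [ 499.9 -282.1] [71.9 45.2] 7.71 z [0.0654 0.073  0.0759]
```

View pics/w4.png

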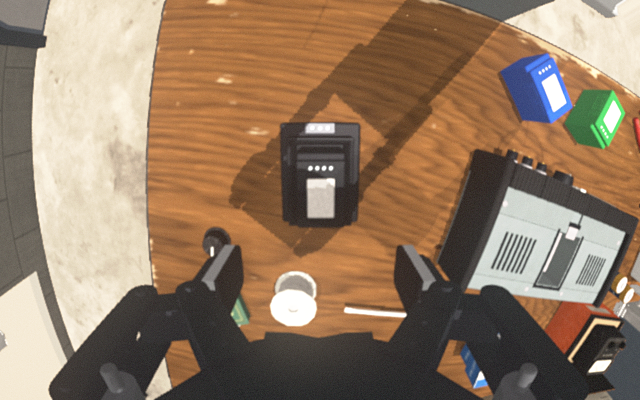

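The pack sits in the pocket at (318,185). Its top is at 74 mm, as it should be, it is within 1 mm of the pocket's centre, and the gripper is clear. I hand the job in.

```bash
python3 -c "
from workcell import bot
print(bot.finish_job())"
```

```text
the job is handed in; nothing more can be done
None
```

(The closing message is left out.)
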